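# Gang a pair of stool legs against the marking-out stop

### The job

Pick up the two turned stool legs side by side in one grasp and lay them down together on the marking-out board, feet towards its end stop but clearly short of it (two or three centimetres), lowering them right onto the board before you let go. Then push them along by their square ends until the feet of both are up against the stop, the pair still side by side, touching and straight along the board, ready for marking out. Leave the mallet, the gouge, the marking gauge and the plain square blank where they are.

Things in the scene. Friction and masses are not known exactly. Their poses are not given: they have to be found in the camera images.
- leg_a_center (a point): centre of a pale wooden stool leg, 190 mm long, 70 g, lying on the bench. x: along the leg to its foot, z up. From x = -95 to +35 mm a square bar 24 x 24 mm, from +35 to +95 mm a thinner turned round foot (22 to 15 mm dia., same centre line). Point half-way along, 12 mm above what it lies on, inside the square part: it can be gripped there. Slides on wood.
- leg_b_center (a point): centre of the second, identical leg, same axes. At the start it lies beside leg_a on its +y side, parallel within about 2 degrees, foot the same way, 2 to 7 mm between their square sides, ends staggered by up to 8 mm. Closing a gripper across both at their centres brings them together, 48 mm wide in all.
- leg_a_foot (a point): centre of the foot's end face of leg_a (95 mm along x from its centre)
- leg_b_foot (a point): centre of the foot's end face of leg_b (95 mm along x from its centre)
- stop_face (a point): marking-out board, fixed: plywood 260 x 150 x 18 mm, a dark wooden stop 20 mm thick, 32 mm above the plywood, across one end. Point: on the stop's face towards the plywood, mid-width, 12 mm above the plywood (centre height of a leg lying on it), 30 mm above the bench. x: along the board into the stop, z up. Plywood free from x = -240 mm to 0, y = +-75 mm.
- mallet_center (a point): carver's mallet, dark wood, 86 mm diameter, 200 mm tall, standing on its head beyond the work; point half-way up. Bystander.
- gouge_center (a point): carving gouge lying on the bench, wooden handle to -x, 205 mm long, 26 mm thick; point at the front end of the handle, 12 mm up. Bystander.
- gauge_center (a point): marking gauge: dark wooden block 22 x 55 x 50 mm with a 120 mm beam through it along x, screw on top (62 mm high); point in the middle of the block. Bystander.
- spare_center (a point): plain square blank of pale wood, 200 x 34 x 34 mm, no foot, thicker than the legs; point at its centre. Bystander.
Not all that is in view belongs to the job. What is shaped like the part that bears leg_a_center but green or purple is not meant. Leave any purple look-alike of the part that bears leg_b_center alone.

How it is judged:
By the outcome, as a careful person would: the job done as asked, in the order asked, and still so for the second after the job is handed in, with the robot touching nothing.
It also fails if it takes over 51 s, if anything falls off the work surface, if the arm or the gripper's body presses on something with over 40 N, if the wrist force passes 120 N, or if a joint passes its speed limit or range.

### The arm

A 7-joint arm with a two-finger parallel gripper is mounted at the origin on the work surface. World frame = base frame: x ahead of the robot, y to its left, z up, the work surface at z = 0. Lengths are in mm, angles in rad, forces in N, time in s.
With the tool pointing down it reaches from about 400 to 875 mm from the base axis. Payload 4.4 kg.
Tool frame: the origin (TCP) lies midway between the tips of the shut fingers; the grasp point (between the pads) lies 19 mm behind it; z points along the fingers, y is the line along which they close (so a half turn about z gives the same grasp; the last joint's range is limited). The gripper opens to 85 mm and grips with 20 to 120 N. Pads are 22 mm wide; open, the fingers measure 114 mm over their backs; the gripper's body (76 mm by 85 mm) begins 54 mm behind the grasp point. The pads swing forward as they close: fully open they stand 13 mm farther back than shut.
Start: joints at [1.086, 0.628, 0.038, 1.517, -0.027, 0.996, -0.02], TCP at [264.36, -593.828, 231.313] pointing down, gripper open.
Joint ranges: [-3.06, 3.06], [-0.37, 2.12], [-1.25, 1.32], [0.18, 2.47], [-1.1, 4.24], [0.23, 1.98], [-2.94, 2.94]. Speed limits (rad/s): [2.57, 2.57, 3.14, 3.14, 3.14, 3.14, 3.14].

### API

Orientations are given as [roll, pitch, yaw] about the fixed x, y, z axes, in that order (R = Rz(yaw) Ry(pitch) Rx(roll)).
In Python, from cell import read_state, get_image, finish_job gives the robot as it stands.
- The arm moves only by the tool send_rows, never from a script. Its argument "series" is a list of rows, each an object of numbers: "ax", "ay", "az": the turn, a rotation vector about the tool's x, y, z in rad; "dx", "dy", "dz": the shift along the tool's x, y, z in cm; "hand": the closure, from 0 (fully open) to 1 (shut). In form: [{"ax": .., "ay": .., "az": .., "dx": .., "dy": .., "dz": .., "hand": ..}, ...]. A call has 1 to 10 rows; each row is the pose to reach, as a shift and turn from the pose commanded when the call began, along the tool's axes at that moment; what a row does not reach only later rows make up. A row lasts 1/10 s, in which the tool goes at most 50 mm and 8.59 degrees, less where a joint would pass 70% of its speed; a pose out of reach is approached as far as the arm can. A call with a gripper value outside its range is refused whole. The fingers move at their own pace and stop on an object; the grip force is fixed at half the most. Time passes only in rows, so rows that repeat a pose let the fingers close. It gives the time, the measured TCP pose, the force, the opening and the grip force at its end, in the units of the state.
- read_state(): the state, without advancing time (a new reading comes with each control period).
- get_image(name): name is "side" or "top" or "wrist"; returns a dict with "pixels" (480x640x3 uint8, red, green, blue), "mtx" (3x3 intrinsics, pixels), "k1" (the pictures are not rectified: a ray, as slopes to the right and down, at radius r is drawn at 1 + k1 r^2 times it, then the intrinsics apply), "R" (3x3) and "t" (3): a world point X has camera coordinates R X + t. Camera axes: x right, y down, z forward; pixel columns grow to the right and rows downward; lengths in mm; the calibration is good to about 2 mm. A picture is of the moment at which its call begins. There is no depth.
- finish_job(): hands the job in; it is judged then, once.
The state is a dict: "clock": time; "qpos": joint angles; "qd": joint speeds; "tau": joint torques, N m; "eef_pos": TCP position; "tool_rot": TCP orientation; "force": force on the tool from outside, world axes, zero at the start; "torque": the same for the moment, N m; "width": finger opening in mm; "gripper_force": force on a finger pad.
Only numpy, scipy, OpenCV 4.12 (cv2) and the standard library are available. Lean on these libraries where they do the work, as an engineer would, in place of code of your own. Each camera call takes 0.05 s, during which the arm holds its last target. There are 200 camera calls.

## Working session

There is one attempt and no reset: what is moved stays moved. The work goes in short steps, Python scripts to look and compute and a tool call to move; the robot and the scene stay as the last step left them, time stands still between calls to the robot, and variables do not carry over. Pictures are saved under pics/ and viewed, at most 10 in all, crops included, and the job is handed in when it is done.

Besides the shell and the picture viewer there is one more tool, called after ">>>" as a command line: name --argument value ..., lists and objects as JSON in quotes. send_rows: Moves the arm, as the interface text tells. Its arguments: {"type":"object","properties":{"series":{"type":"array","items":{"type":"object","properties":{"ax":{"type":"number"},"ay":{"type":"number"},"az":{"type":"number"},"dx":{"type":"number"},"dy":{"type":"number"},"dz":{"type":"number"},"hand":{"type":"number"}}}}},"required":["series"]}

```bash
mkdir -p pics; ls; cat > h.py <<'E'
import numpy as np, cv2
from cell import read_state, get_image, finish_job
def ray(im,uv,z):
    K=im["mtx"];K=np.array(K);R=np.array(im["R"]);t=np.array(im["t"])
    uv=np.atleast_2d(uv).astype(float)
    d=np.c_[(uv[:,0]-K[0,2])/K[0,0],(uv[:,1]-K[1,2])/K[1,1]]
    s=d.copy()
    for _ in range(20): s=d/(1+im["k1"]*(s**2).sum(1,keepdims=True))
    w=np.c_[s,np.ones(len(s))]@R
    c=-R.T@t
    return c+w*((z-c[2])/w[:,2])[:,None]
def proj(im,X):
    K=np.array(im["mtx"]);R=np.array(im["R"]);t=np.array(im["t"])
    c=np.atleast_2d(X)@R.T+t; s=c[:,:2]/c[:,2:]
    s=s*(1+im["k1"]*(s**2).sum(1,keepdims=True))
    return s*[K[0,0],K[1,1]]+[K[0,2],K[1,2]]
E
python3 - <<'E'
from h import *
for n in("top","side"):
    im=get_image(n);cv2.imwrite(f"pics/{n}0.png",np.array(im["pixels"])[:,:,::-1])
    print(n,np.array(im["mtx"]).round(1).tolist(),im["k1"],(-np.array(im["R"]).T@im["t"]).round())
s=read_state();print(s["eef_pos"],s["tool_rot"],s["clock"],s["width"])
E
```

```text
pics
top [[475.0, 0.0, 322.4], [0.0, 475.0, 238.3], [0.0, 0.0, 1.0]] -0.08390603193376366 [ 326.   12. 1381.]
side [[511.6, 0.0, 325.7], [0.0, 511.6, 239.4], [0.0, 0.0, 1.0]] -0.1487230585307567 [381. 864. 726.]
[ 264.14507275 -593.29754103  230.50539524] [-3.13991953e+00  1.05408567e-05  4.18810597e-01] 0.1 85.09480629593529
```

View pics/top0.png

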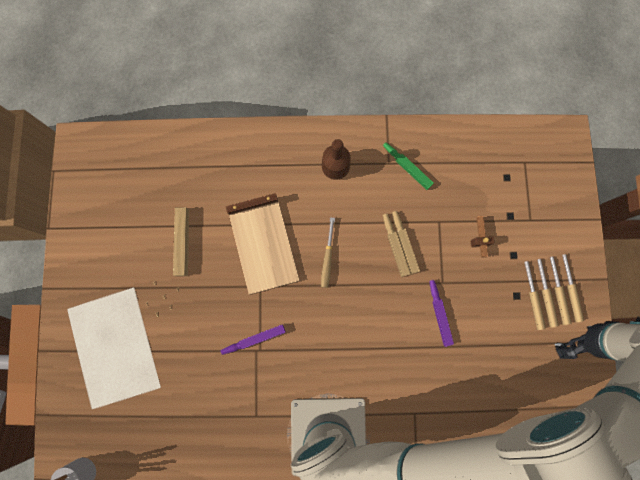

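View pics/side0.png

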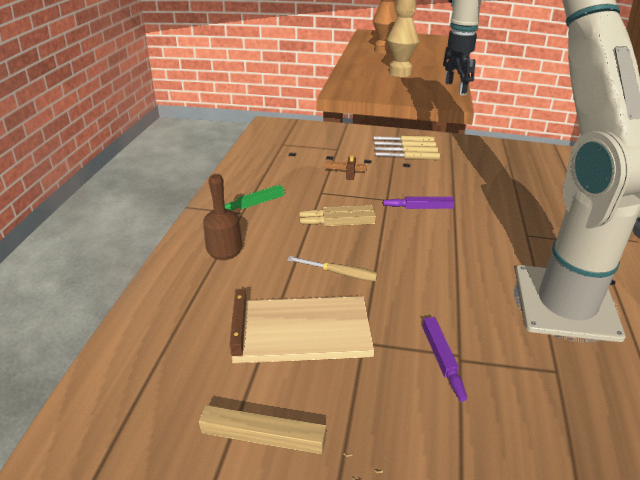

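The two pale legs with round feet lie side by side in top at about (398,243) and (408,243), feet up at (390,215) and (399,213). The candidates I'm ruling out are the green leg at (410,167), the purple ones at (254,340) and (441,313), and the footless blank at (180,242). The board is at (265,245) with its dark stop at (252,204). Next I'll measure the legs and enlarge a crop.

```bash
python3 - <<'E'
from h import *
im=get_image("top");p=np.array(im["pixels"])
c=p[195:290,365:485,::-1];cv2.imwrite("pics/crop1.png",cv2.resize(c,None,fx=6,fy=6,interpolation=cv2.INTER_CUBIC))
hsv=cv2.cvtColor(p,cv2.COLOR_RGB2HSV)
for q in((244,398),(250,408),(235,400),(255,425),(245,265),(204,252),(230,375),(216,398)):print(q,p[q],hsv[q])
# gross estimates
print(ray(im,[(390,214),(399,212),(404,276),(417,272)],20).round())
print("board corners",ray(im,[(229,213),(276,200),(299,281),(249,293)],18).round())
E
```

```text
(244, 398) [181 150 107] [ 17 104 181]
(250, 408) [170 142 101] [ 18 104 170]
(235, 400) [182 151 108] [ 17 104 182]
(255, 425) [157 115  83] [ 13 120 157]
(245, 265) [223 186 142] [ 16  93 223]
(204, 252) [94 58 41] [ 10 144  94]
(230, 375) [160 117  83] [ 13 123 160]
(216, 398) [128 107  74] [ 18 108 128]
[[ 625. -192.   20.]
 [ 631. -219.   20.]
 [ 442. -225.   20.]
 [ 453. -264.   20.]]
board corners [[637. 282.  18.]
 [673. 143.  18.]
 [433.  77.  18.]
 [401. 220.  18.]]
```

View pics/crop1.png

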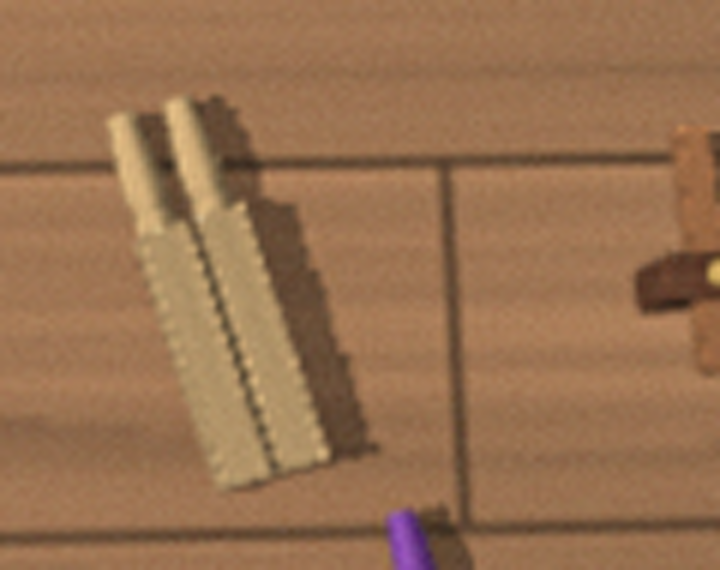

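The crop confirms it: two pale legs with square shanks and turned round feet, tails at crop (243,483) and (302,464), feet at (120,117) and (180,100). The left one is leg_b. I'll move above the pair and look from near.

>>> send_rows --series '[{"dx":3,"dy":-1.7,"az":0.02,"hand":0},{"dx":7,"dy":-4,"az":0.04,"hand":0},{"dx":11,"dy":-6.3,"az":0.06,"hand":0},{"dx":15,"dy":-8.5,"az":0.08,"hand":0},{"dx":19,"dy":-10.8,"az":0.1,"hand":0},{"dx":23,"dy":-13,"az":0.13,"hand":0},{"dx":27,"dy":-15.3,"az":0.15,"hand":0},{"dx":31,"dy":-17.5,"az":0.17,"hand":0},{"dx":35,"dy":-19.8,"az":0.19,"hand":0},{"dx":38,"dy":-21.5,"az":0.209,"hand":0}]'

```text
invalid input at $.series[0]: expected keys ax, ay, az, dx, dy, dz, hand
```

>>> send_rows --series '[{"dx":1.0,"dy":-0.5,"hand":0},{"dx":1.9,"dy":-0.9,"hand":0},{"dx":1.9,"dy":-0.9,"hand":0},{"dx":1.9,"dy":-0.9,"hand":0}]'

```text
invalid input at $.series[0]: expected keys ax, ay, az, dx, dy, dz, hand
```

```bash
python3 - <<'E'
from h import *
s=read_state();print(s["eef_pos"],s["tool_rot"],s["clock"],s["width"],s["qpos"])
im=get_image("wrist");cv2.imwrite("pics/w1.png",np.array(im["pixels"])[:,:,::-1])
print(-np.array(im["R"]).T@im["t"])
np.save("w1.npy",im,allow_pickle=True)
E
```

```text
[ 264.17322934 -593.3868221   230.59593371] [-3.14013601e+00  2.11564025e-05  4.18859922e-01] 0.15 85.45500359602524 [ 1.08619531  0.62915049  0.03843674  1.51811733 -0.02697536  0.99629922
 -0.01996441]
[ 324.74382865 -565.65213807  372.59578096]
```

View pics/w1.png

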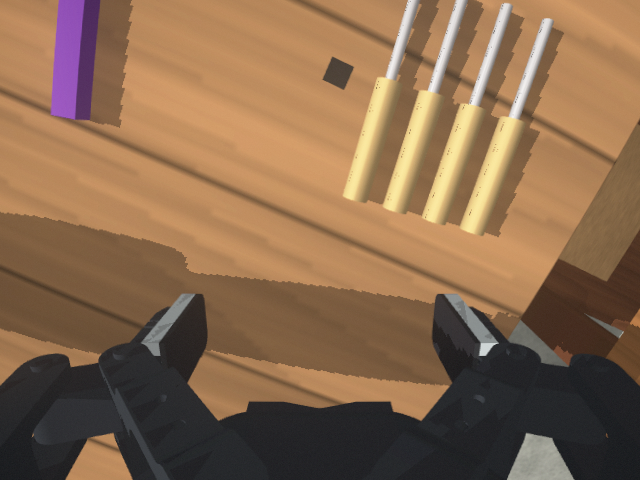

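The call was refused because every row needs all seven keys. The wrist picture shows the start view: chisels at (430,150), fingertips at (190,320) and (450,320), image up along tool +x. I'll resend the move with full rows.

>>> send_rows --series '[{"ax":0,"ay":0,"dz":0,"dx":3,"dy":-1.7,"az":0.02,"hand":0},{"ax":0,"ay":0,"dz":0,"dx":7,"dy":-4,"az":0.04,"hand":0},{"ax":0,"ay":0,"dz":0,"dx":11,"dy":-6.3,"az":0.06,"hand":0},{"ax":0,"ay":0,"dz":0,"dx":15,"dy":-8.5,"az":0.08,"hand":0},{"ax":0,"ay":0,"dz":0,"dx":19,"dy":-10.8,"az":0.1,"hand":0},{"ax":0,"ay":0,"dz":0,"dx":23,"dy":-13,"az":0.13,"hand":0},{"ax":0,"ay":0,"dz":0,"dx":27,"dy":-15.3,"az":0.15,"hand":0},{"ax":0,"ay":0,"dz":0,"dx":31,"dy":-17.5,"az":0.17,"hand":0},{"ax":0,"ay":0,"dz":0,"dx":34,"dy":-19.5,"az":0.19,"hand":0},{"ax":0,"ay":0,"dz":0,"dx":36,"dy":-20.5,"az":0.209,"hand":0}]'

```text
clock: 1.2
eef_pos: [511.7, -256.1, 231.1]
tool_rot: [-3.14, -0.001, 0.213]
force: [0.5, -1.0, 0.6]
width: 85.5
gripper_force: 0.0
```

>>> send_rows --series '[{"ax":0,"ay":0,"az":0,"dx":0,"dy":0,"dz":0,"hand":0},{"ax":0,"ay":0,"az":0,"dx":0,"dy":0,"dz":0,"hand":0},{"ax":0,"ay":0,"az":0,"dx":0,"dy":0,"dz":0,"hand":0}]'

```text
clock: 1.5
eef_pos: [508.8, -261.7, 231.2]
tool_rot: [3.141, 0.001, 0.208]
force: [-0.3, -1.0, -0.2]
width: 85.2
gripper_force: 0.0
```

```bash
python3 - <<'E'
from h import *
s=read_state();print(s["eef_pos"],s["tool_rot"],s["clock"],s["width"],s["qpos"])
im=get_image("wrist");cv2.imwrite("pics/w2.png",np.array(im["pixels"])[:,:,::-1])
print(-np.array(im["R"]).T@im["t"])
np.save("w2.npy",im,allow_pickle=True)
E
```

```text
[ 508.78636889 -261.71161181  231.24601194] [3.14093315e+00 1.01085406e-03 2.07767917e-01] 1.5 85.24136227071118 [ 0.36726872  0.5168426   0.08827462  1.74164593 -0.05480718  0.88591862
 -0.88425815]
[ 573.70876075 -247.01088435  373.1859804 ]
```

View pics/w2.png

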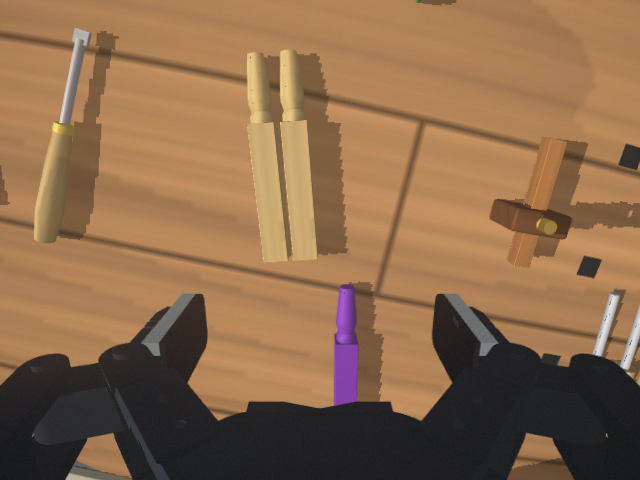

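Wrist view: the square part of leg_b runs from (260,123) to (275,261) and that of leg_a from (293,121) to (305,260). The gouge is left at (55,180) and the gauge right at (535,210), both well clear. Now I'll fit the top faces.

```bash
cat > legs.py <<'E'
from h import *
def legs(im,box,z):
    p=np.array(im["pixels"]);x0,y0,x1,y1=box
    hsv=cv2.cvtColor(p,cv2.COLOR_RGB2HSV)
    m=np.zeros(p.shape[:2],np.uint8)
    m[y0:y1,x0:x1]=cv2.inRange(hsv,(17,90,120),(26,140,255))[y0:y1,x0:x1]
    return m
E
python3 - <<'E'
from legs import *
im=np.load("w2.npy",allow_pickle=True).item();p=np.array(im["pixels"])
hsv=cv2.cvtColor(p,cv2.COLOR_RGB2HSV)
for q in((200,267),(200,300),(200,284),(200,320),(90,256),(150,220)):print(q,hsv[q])
C=dict(b=[(248,124),(272,122),(264,262),(287,260)],a=[(281,122),(306,121),(294,261),(317,258)])
for k,v in C.items():
    X=ray(im,v,24);s=X[:2].mean(0);t=X[2:].mean(0);d=s-t;L=np.hypot(*d[:2]);u=d/L
    print(k,X[:,:2].round(1).tolist(),"len",L.round(1),"ang",np.arctan2(d[1],d[0]).round(4),"centre",(t+95*u).round(1),"tail",t.round(1))
g=cv2.cvtColor(p,cv2.COLOR_RGB2GRAY)
for r in(140,190,240):print(r,hsv[r,240:325,0].tolist(),hsv[r,240:325,1].tolist())
E
```

```text
(200, 267) [ 19 111 200]
(200, 300) [ 19 113 197]
(200, 284) [ 17 120 125]
(200, 320) [ 15 124 125]
(90, 256) [ 19 112 218]
(150, 220) [ 15 128 182]
b [[567.0, -184.4], [573.0, -204.9], [443.2, -220.4], [449.8, -241.8]] len 128.7 ang 0.2869 centre [ 537.6 -204.2   24. ] tail [ 446.5 -231.1   24. ]
a [[574.6, -212.7], [579.9, -234.0], [450.2, -248.6], [457.8, -269.6]] len 128.3 ang 0.2823 centre [ 545.3 -232.6   24. ] tail [ 454.  -259.1   24. ]
140 [15, 15, 14, 15, 15, 14, 15, 15, 16, 18, 19, 19, 19, 19, 19, 19, 19, 19, 19, 19, 19, 19, 19, 19, 19, 19, 18, 18, 18, 19, 19, 19, 19, 19, 19, 18, 17, 19, 17, 15, 15, 18, 19, 19, 19, 19, 19, 19, 19, 19, 19, 19, 19, 19, 19, 19, 19, 19, 19, 19, 19, 19, 19, 19, 19, 19, 18, 19, 18, 16, 15, 15, 15, 15, 15, 15, 15, 15, 15, 15, 15, 14, 15, 15, 15] [130, 127, 128, 130, 129, 127, 128, 128, 125, 114, 112, 113, 113, 114, 113, 113, 113, 114, 113, 113, 112, 110, 112, 113, 111, 111, 113, 113, 114, 115, 114, 115, 111, 109, 113, 111, 108, 116, 120, 124, 124, 121, 113, 113, 111, 111, 113, 112, 112, 111, 113, 113, 112, 110, 111, 111, 112, 113, 110, 112, 114, 
[... 961 characters left out ...]
4, 14, 15, 14, 15, 19, 19, 19, 19, 19, 18, 19, 19, 19, 19, 19, 19, 19, 19, 19, 18, 19, 19, 19, 19, 19, 19, 19, 19, 19, 18, 18, 17, 15, 17, 18, 19, 18, 19, 19, 19, 19, 19, 19, 19, 19, 19, 18, 19, 19, 19, 19, 18, 19, 18, 19, 19, 19, 19, 19, 18, 15, 14, 14, 15, 15, 15, 14, 15] [125, 129, 125, 129, 128, 130, 128, 130, 126, 128, 129, 127, 127, 128, 128, 127, 127, 126, 126, 128, 123, 113, 111, 115, 113, 113, 112, 112, 110, 114, 113, 111, 112, 113, 113, 113, 111, 111, 112, 111, 111, 112, 111, 112, 111, 111, 112, 110, 117, 124, 117, 114, 114, 113, 113, 111, 113, 111, 111, 115, 113, 113, 111, 112, 113, 110, 112, 114, 113, 111, 112, 111, 112, 113, 113, 112, 112, 127, 126, 120, 122, 125, 123, 123, 123]
```

>>> send_rows --series '[{"ax":0,"ay":0,"az":-0.03,"dx":1.6,"dy":-1.4,"dz":2,"hand":0},{"ax":0,"ay":0,"az":-0.077,"dx":4.1,"dy":-3.55,"dz":5,"hand":0},{"ax":0,"ay":0,"az":-0.077,"dx":4.1,"dy":-3.55,"dz":9,"hand":0},{"ax":0,"ay":0,"az":-0.077,"dx":4.1,"dy":-3.55,"dz":12.5,"hand":0},{"ax":0,"ay":0,"az":-0.077,"dx":4.1,"dy":-3.55,"dz":15.5,"hand":0},{"ax":0,"ay":0,"az":-0.077,"dx":4.1,"dy":-3.55,"dz":15.5,"hand":0},{"ax":0,"ay":0,"az":-0.077,"dx":4.1,"dy":-3.55,"dz":15.5,"hand":0}]'

```text
clock: 2.25
eef_pos: [542.2, -218.1, 76.6]
tool_rot: [3.141, 0.001, 0.285]
force: [1.4, -0.9, 0.0]
width: 85.2
gripper_force: 0.0
```

```bash
python3 - <<'E'
from h import *
s=read_state();print(s["eef_pos"],s["tool_rot"],s["clock"])
im=get_image("wrist");p=np.array(im["pixels"]);hsv=cv2.cvtColor(p,cv2.COLOR_RGB2HSV)
cv2.imwrite("pics/w3.png",p[:,:,::-1])
X=np.array([[541.5,-218.5,24],[537.6,-204.2,24],[545.3,-232.6,24]]);print(proj(im,X).round())
m=cv2.inRange(hsv,(17,90,110),(26,125,255));m=cv2.morphologyEx(m,cv2.MORPH_OPEN,np.ones((5,5)))
for r in (180,240,280,320):
    c=np.flatnonzero(m[r]);
    if len(c):
        seg=[g for g in np.split(c,np.flatnonzero(np.diff(c)>1)+1) if len(g)>15]
        print(r,[(int(g[0]),int(g[-1])) for g in seg],[ray(im,[(g[0],r),(g[-1]+1,r)],24)[:,:2].round(1).tolist() for g in seg])
E
```

```text
[ 542.19946995 -218.0555231    76.60130148] [3.14146863e+00 5.90092408e-04 2.85124910e-01] 2.25
[[321. 261.]
 [294. 260.]
 [348. 262.]]
180 [(276, 312), (330, 365)] [[[576.6, -184.2], [581.9, -202.2]], [[584.4, -210.5], [589.5, -228.0]]]
240 [(271, 316), (325, 370)] [[[545.2, -189.7], [552.1, -213.1]], [[553.3, -217.1], [560.2, -240.5]]]
280 [(272, 316), (325, 368)] [[[523.4, -195.9], [530.3, -219.4]], [[531.6, -223.6], [538.3, -246.6]]]
320 [(274, 315), (324, 366)] [[[500.3, -203.0], [507.0, -225.7]], [[508.3, -230.0], [515.0, -253.3]]]
```

View pics/w3.png

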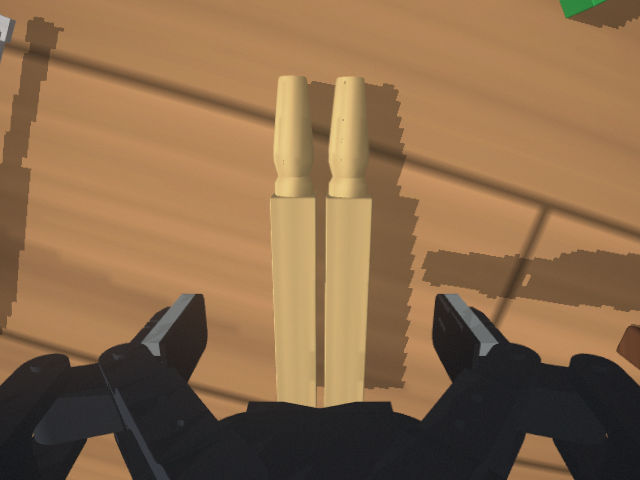

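The pair is centred at column 320 between the open fingers, with both feet tips near row 76. I'll descend and close.

>>> send_rows --series '[{"ax":0,"ay":0,"az":0,"dx":0,"dy":0,"dz":2.5,"hand":0},{"ax":0,"ay":0,"az":0,"dx":0,"dy":0,"dz":5,"hand":0},{"ax":0,"ay":0,"az":0,"dx":0,"dy":0,"dz":6.7,"hand":0},{"ax":0,"ay":0,"az":0,"dx":0,"dy":0,"dz":7.5,"hand":0},{"ax":0,"ay":0,"az":0,"dx":0,"dy":0,"dz":7.5,"hand":0},{"ax":0,"ay":0,"az":0,"dx":0,"dy":0,"dz":7.5,"hand":0.3},{"ax":0,"ay":0,"az":0,"dx":0,"dy":0,"dz":7.5,"hand":0.35},{"ax":0,"ay":0,"az":0,"dx":0,"dy":0,"dz":7.5,"hand":0.4},{"ax":0,"ay":0,"az":0,"dx":0,"dy":0,"dz":7.5,"hand":0.5},{"ax":0,"ay":0,"az":0,"dx":0,"dy":0,"dz":7.5,"hand":0.7}]'

```text
clock: 3.3
eef_pos: [543.5, -217.4, 2.7]
tool_rot: [3.14, -0.002, 0.287]
force: [-1.2, 0.9, 7.1]
width: 46.5
gripper_force: 62.8
```

>>> send_rows --series '[{"ax":0,"ay":0,"az":0,"dx":0,"dy":0,"dz":0,"hand":1},{"ax":0,"ay":0,"az":0,"dx":0,"dy":0,"dz":0,"hand":1},{"ax":0,"ay":0,"az":0,"dx":0,"dy":0,"dz":0,"hand":1},{"ax":0,"ay":0,"az":0,"dx":0,"dy":0,"dz":0,"hand":1},{"ax":0,"ay":0,"az":0,"dx":0,"dy":0,"dz":0,"hand":1}]'

```text
clock: 3.8
eef_pos: [543.5, -217.4, 2.7]
tool_rot: [3.14, -0.002, 0.287]
force: [-0.4, 0.1, 7.7]
width: 46.7
gripper_force: 62.8
```

Both legs are gripped (width about 47, 63 N). I'll lift and carry them over to the board.

>>> send_rows --series '[{"ax":0,"ay":0,"az":0,"dx":0,"dy":0,"dz":-1,"hand":1},{"ax":0,"ay":0,"az":0,"dx":0,"dy":0,"dz":-3,"hand":1},{"ax":0,"ay":0,"az":0,"dx":0,"dy":0,"dz":-6,"hand":1},{"ax":0,"ay":0,"az":0,"dx":0,"dy":0,"dz":-9,"hand":1},{"ax":0,"ay":0,"az":0,"dx":0,"dy":0,"dz":-12,"hand":1},{"ax":0,"ay":0,"az":0,"dx":0.5,"dy":-2,"dz":-14,"hand":1},{"ax":0,"ay":0,"az":0,"dx":1.3,"dy":-5,"dz":-14,"hand":1},{"ax":0,"ay":0,"az":0,"dx":2.1,"dy":-8,"dz":-14,"hand":1},{"ax":0,"ay":0,"az":0,"dx":2.9,"dy":-11,"dz":-14,"hand":1},{"ax":0,"ay":0,"az":0,"dx":3.7,"dy":-14,"dz":-14,"hand":1}]'

```text
clock: 4.8
eef_pos: [538.0, -70.8, 141.9]
tool_rot: [-3.141, -0.0, 0.287]
force: [-0.0, 0.4, -0.3]
width: 46.8
gripper_force: 62.0
```

>>> send_rows --series '[{"ax":0,"ay":0,"az":0,"dx":0.8,"dy":-3,"dz":0,"hand":1},{"ax":0,"ay":0,"az":0,"dx":1.6,"dy":-6,"dz":0,"hand":1},{"ax":0,"ay":0,"az":0,"dx":2.4,"dy":-9,"dz":0,"hand":1},{"ax":0,"ay":0,"az":0.01,"dx":3.2,"dy":-12,"dz":0,"hand":1},{"ax":0,"ay":0,"az":0.02,"dx":4,"dy":-15,"dz":0,"hand":1},{"ax":0,"ay":0,"az":0.024,"dx":4.8,"dy":-18,"dz":0,"hand":1},{"ax":0,"ay":0,"az":0.024,"dx":5.5,"dy":-21,"dz":0,"hand":1},{"ax":0,"ay":0,"az":0.024,"dx":6.2,"dy":-23.5,"dz":0,"hand":1},{"ax":0,"ay":0,"az":0.024,"dx":6.3,"dy":-24.4,"dz":0,"hand":1},{"ax":0,"ay":0,"az":0.024,"dx":6.3,"dy":-24.4,"dz":0,"hand":1}]'

```text
clock: 5.8
eef_pos: [529.2, 181.0, 141.5]
tool_rot: [-3.141, 0.0, 0.266]
force: [0.7, -0.7, -0.9]
width: 46.8
gripper_force: 62.0
```

```bash
python3 - <<'E'
from h import *
s=read_state();print(s["eef_pos"],s["tool_rot"],s["clock"],s["width"],s["qpos"].round(2))
im=get_image("wrist");p=np.array(im["pixels"])
cv2.imwrite("pics/w4.png",p[:,:,::-1]);np.save("w4.npy",im,allow_pickle=True)
im=get_image("top");np.save("t4.npy",im,allow_pickle=True)
E
```

```text
[529.20157187 181.01804273 141.48995467] [-3.14111444e+00  3.08789569e-04  2.65585074e-01] 5.8 46.79914259200745 [-0.46  0.62  0.12  1.86 -0.11  0.66 -1.58]
```

View pics/w4.png

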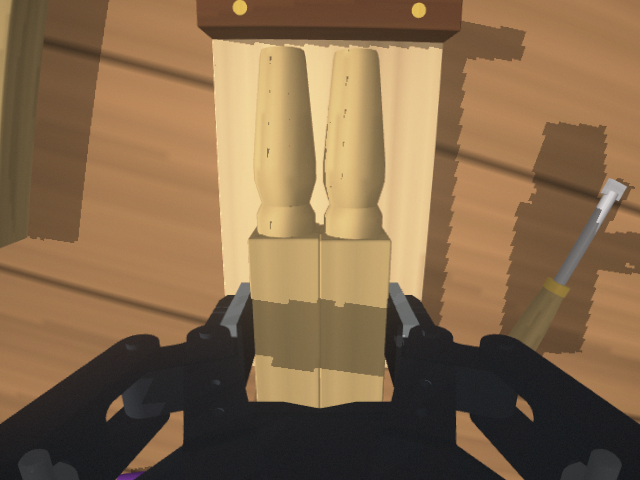

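The pair hangs level and touching over the board: feet tips at (283,47) and (355,47), stop base line near row 40, board edges at columns 212 and 442. I'll compute the board frame and how far to go.

```bash
python3 - <<'E'
from h import *
im=np.load("w4.npy",allow_pickle=True).item();p=np.array(im["pixels"])
hsv=cv2.cvtColor(p,cv2.COLOR_RGB2HSV)
m=((hsv[:,:,1]<110)&(hsv[:,:,2]>150)).astype(np.uint8)
L=[];R=[]
for r in range(55,225,6):
    c=np.flatnonzero(m[r,150:500])+150
    L.append((c[0],r));R.append((c[-1]+1,r))
v=cv2.cvtColor(p,cv2.COLOR_RGB2GRAY).astype(int)
S=[(c,20+int(np.argmax(np.diff(v[20:60,c])))+1) for c in list(range(220,250,5))+list(range(398,436,5))]
print(L[::7],R[::7],S)
def line(px,z):
    X=ray(im,px,z)[:,:2];f=cv2.fitLine(X.astype(np.float32),cv2.DIST_HUBER,0,.01,.01).ravel();return f[:2]*np.sign(f[0]),f[2:]
u1,p1=line(L,18);u2,p2=line(R,18);us,ps=line(S,18)
print("angles",np.arctan2(*u1[::-1]),np.arctan2(*u2[::-1]),np.arctan2(*us[::-1])+np.pi/2)
a=np.arctan2(*(u1+u2)[::-1]);u=np.array([np.cos(a),np.sin(a)]);n=np.array([-u[1],u[0]])
print("width",n@p1-n@p2); mid=(n@p1+n@p2)/2; F=u*(u@ps)+n*mid;
print("stop_face",F,"ang",a)
s=read_state();T=s["eef_pos"][:2]
zc=s["eef_pos"][2]-2.7+12
ft=ray(im,[(283,47),(355,47)],zc+6)[:,:2]
sh=ray(im,[(249,239),(319,239),(320,239),(391,239)],zc+12)[:,:2]
print("TCP along/across",(T-F)@u,(T-F)@n,"feet",[((q-F)@u,(q-F)@n) for q in ft],"shoulder",[((q-F)@u,(q-F)@n) for q in sh])
seam=ray(im,[(319,245),(320,390)],zc+12)[:,:2];d=seam[0]-seam[1];print("leg angle",np.arctan2(d[1],d[0]))
E
```

```text
[(np.int64(213), 55), (np.int64(214), 97), (np.int64(217), 139), (np.int64(218), 181), (np.int64(221), 223)] [(np.int64(442), 55), (np.int64(439), 97), (np.int64(436), 139), (np.int64(433), 181), (np.int64(429), 223)] [(220, 40), (225, 41), (230, 42), (235, 39), (240, 43), (245, 39), (398, 47), (403, 48), (408, 42), (413, 42), (418, 42), (423, 42), (428, 42), (433, 47)]
angles 0.25398558 0.2544299 0.2547934
width 149.11671
stop_face [649.31085 209.06592] ang 0.25420773
TCP along/across -123.49517151370118 -0.12545272808274077 feet [(np.float64(-31.518343542211202), np.float64(16.220829621560974)), (np.float64(-31.24111584688536), np.float64(-5.903204359685615))] shoulder [(np.float64(-91.27157657361785), np.float64(27.405779082020455)), (np.float64(-90.97500346922915), np.float64(4.406781393130617)), (np.float64(-90.97081409777624), np.float64(4.079019385798601)), (np.float64(-90.67534191023205), np.float64(-19.247433759516067))]
leg angle 0.2732610905214746
```

>>> send_rows --series '[{"ax":0,"ay":0,"az":0.012,"dx":0.6,"dy":0,"dz":2,"hand":1},{"ax":0,"ay":0,"az":0.012,"dx":0.6,"dy":0,"dz":5,"hand":1},{"ax":0,"ay":0,"az":0.012,"dx":0.6,"dy":0,"dz":8,"hand":1},{"ax":0,"ay":0,"az":0.012,"dx":0.6,"dy":0,"dz":10,"hand":1},{"ax":0,"ay":0,"az":0.012,"dx":0.6,"dy":0,"dz":11,"hand":1},{"ax":0,"ay":0,"az":0.012,"dx":0.6,"dy":0,"dz":11.5,"hand":1},{"ax":0,"ay":0,"az":0.012,"dx":0.6,"dy":0,"dz":11.8,"hand":1},{"ax":0,"ay":0,"az":0.012,"dx":0.6,"dy":0,"dz":11.9,"hand":1},{"ax":0,"ay":0,"az":0.012,"dx":0.6,"dy":0,"dz":11.9,"hand":1}]'

```text
clock: 6.8
eef_pos: [536.3, 181.3, 23.1]
tool_rot: [-3.142, -0.001, 0.251]
force: [0.6, 0.2, -1.3]
width: 46.6
gripper_force: 62.0
```

>>> send_rows --series '[{"ax":0,"ay":0,"az":0,"dx":0,"dy":0,"dz":0.1,"hand":1},{"ax":0,"ay":0,"az":0,"dx":0,"dy":0,"dz":0.2,"hand":1},{"ax":0,"ay":0,"az":0,"dx":0,"dy":0,"dz":0.2,"hand":1}]'

```text
clock: 7.1
eef_pos: [536.0, 181.5, 20.8]
tool_rot: [-3.141, -0.001, 0.251]
force: [-0.6, -0.1, 0.4]
width: 46.9
gripper_force: 62.5
```

>>> send_rows --series '[{"ax":0,"ay":0,"az":0,"dx":0,"dy":0,"dz":0.06,"hand":1},{"ax":0,"ay":0,"az":0,"dx":0,"dy":0,"dz":0.06,"hand":1}]'

```text
clock: 7.3
eef_pos: [536.0, 181.5, 20.7]
tool_rot: [-3.141, -0.001, 0.251]
force: [-1.5, 0.4, 7.3]
width: 46.9
gripper_force: 63.2
```

Contact is made (7 N up), so I'll release and lift straight.

>>> send_rows --series '[{"ax":0,"ay":0,"az":0,"dx":0,"dy":0,"dz":0,"hand":0.3},{"ax":0,"ay":0,"az":0,"dx":0,"dy":0,"dz":0,"hand":0.1},{"ax":0,"ay":0,"az":0,"dx":0,"dy":0,"dz":0,"hand":0},{"ax":0,"ay":0,"az":0,"dx":0,"dy":0,"dz":0,"hand":0},{"ax":0,"ay":0,"az":0,"dx":0,"dy":0,"dz":-1,"hand":0},{"ax":0,"ay":0,"az":0,"dx":0,"dy":0,"dz":-3,"hand":0},{"ax":0,"ay":0,"az":0,"dx":0,"dy":0,"dz":-6,"hand":0},{"ax":0,"ay":0,"az":0,"dx":0,"dy":0,"dz":-9,"hand":0},{"ax":0,"ay":0,"az":0,"dx":-2,"dy":0,"dz":-10,"hand":0},{"ax":0,"ay":0,"az":0,"dx":-5,"dy":0,"dz":-10,"hand":0}]'

```text
clock: 8.3
eef_pos: [489.8, 169.7, 122.3]
tool_rot: [-3.141, -0.007, 0.25]
force: [-0.8, 0.3, -0.6]
width: 85.4
gripper_force: 0.0
```

>>> send_rows --series '[{"ax":0,"ay":0,"az":0,"dx":-4,"dy":0,"dz":0,"hand":0.4},{"ax":0,"ay":0,"az":0,"dx":-8,"dy":0,"dz":0,"hand":0.75},{"ax":0,"ay":0,"az":0,"dx":-8,"dy":0,"dz":0,"hand":0.75},{"ax":0,"ay":0,"az":0,"dx":-8,"dy":0,"dz":0,"hand":0.75}]'

```text
clock: 8.7
eef_pos: [409.6, 149.1, 120.5]
tool_rot: [-3.141, -0.001, 0.251]
force: [-0.1, 0.0, -0.2]
width: 27.9
gripper_force: 0.0
```

```bash
python3 - <<'E'
from h import *
s=read_state();print(s["eef_pos"],s["tool_rot"],s["clock"],s["width"],s["qpos"].round(2))
F=np.array([649.3,209.1]);a=.2542;u=np.array([np.cos(a),np.sin(a)]);n=np.array([-u[1],u[0]])
print((s["eef_pos"][:2]-F)@u,(s["eef_pos"][:2]-F)@n)
im=get_image("wrist");p=np.array(im["pixels"])
cv2.imwrite("pics/w5.png",p[:,:,::-1]);np.save("w5.npy",im,allow_pickle=True)
E
```

```text
[409.64240337 149.09777631 120.49725113] [-3.14128577e+00 -1.07114659e-03  2.51014574e-01] 8.7 27.900432211048535 [-0.49  0.53  0.11  2.2  -0.13  0.42 -1.59]
-247.0449786381473 2.192943614776472
```

View pics/w5.png

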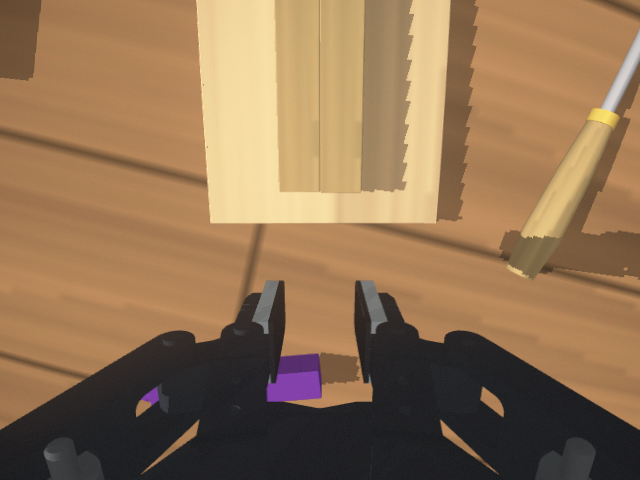

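The pair lies straight and touching, square ends level at row 192 (columns 280 to 361), centred on the gripper at column 320. The purple look-alike at (290,380) stays below and behind. I'll narrow the fingers, lower behind the square ends and push.

```bash
python3 - <<'E'
from h import *
im=np.load("w5.npy",allow_pickle=True).item()
F=np.array([649.3,209.1]);a=.2542;u=np.array([np.cos(a),np.sin(a)]);n=np.array([-u[1],u[0]])
X=ray(im,[(280,192),(319.5,192),(361,193)],42)[:,:2];print([((q-F)@u,(q-F)@n) for q in X])
X=ray(im,[(210,223),(437,222)],18)[:,:2];print([((q-F)@u,(q-F)@n) for q in X])
E
```

```text
[(np.float64(-214.42583089399872), np.float64(25.726279383699193)), (np.float64(-214.48976835116858), np.float64(2.812159661876218)), (np.float64(-215.10105123191155), np.float64(-21.278332162094106))]
[(np.float64(-238.4461682687638), np.float64(75.11999276864869)), (np.float64(-238.0546603938292), np.float64(-74.71662371094948))]
```

>>> send_rows --series '[{"ax":0,"ay":0,"az":0,"dx":0,"dy":0,"dz":2,"hand":0.9},{"ax":0,"ay":0,"az":0,"dx":0,"dy":0,"dz":5,"hand":0.9},{"ax":0,"ay":0,"az":0,"dx":0,"dy":0,"dz":7.5,"hand":0.9},{"ax":0,"ay":0,"az":0,"dx":0,"dy":0,"dz":9,"hand":0.9},{"ax":0,"ay":0,"az":0,"dx":0,"dy":0,"dz":9.5,"hand":0.9},{"ax":0,"ay":0,"az":0,"dx":0,"dy":0,"dz":9.5,"hand":0.9},{"ax":0,"ay":0,"az":0,"dx":0,"dy":0,"dz":9.5,"hand":0.9}]'

```text
clock: 9.45
eef_pos: [411.2, 149.5, 24.0]
tool_rot: [3.141, -0.001, 0.251]
force: [0.2, -0.3, -0.2]
width: 8.4
gripper_force: 0.0
```

>>> send_rows --series '[{"ax":0,"ay":0,"az":0,"dx":0.6,"dy":0,"dz":0,"hand":0.9},{"ax":0,"ay":0,"az":0,"dx":1.2,"dy":0,"dz":0,"hand":0.9},{"ax":0,"ay":0,"az":0,"dx":1.6,"dy":0,"dz":0,"hand":0.9},{"ax":0,"ay":0,"az":0,"dx":1.9,"dy":0,"dz":0,"hand":0.9},{"ax":0,"ay":0,"az":0,"dx":2.2,"dy":0,"dz":0,"hand":0.9},{"ax":0,"ay":0,"az":0,"dx":2.5,"dy":0,"dz":0,"hand":0.9},{"ax":0,"ay":0,"az":0,"dx":2.8,"dy":0,"dz":0,"hand":0.9},{"ax":0,"ay":0,"az":0,"dx":3.1,"dy":0,"dz":0,"hand":0.9},{"ax":0,"ay":0,"az":0,"dx":3.4,"dy":0,"dz":0,"hand":0.9},{"ax":0,"ay":0,"az":0,"dx":3.6,"dy":0,"dz":0,"hand":0.9}]'

```text
clock: 10.45
eef_pos: [445.3, 158.1, 24.7]
tool_rot: [3.141, -0.001, 0.251]
force: [-0.9, -0.4, -0.0]
width: 8.5
gripper_force: 0.5
```

>>> send_rows --series '[{"ax":0,"ay":0,"az":0,"dx":0.2,"dy":0,"dz":0,"hand":0.9},{"ax":0,"ay":0,"az":0,"dx":0.4,"dy":0,"dz":0,"hand":0.9},{"ax":0,"ay":0,"az":0,"dx":0.6,"dy":0,"dz":0,"hand":0.9}]'

```text
clock: 10.75
eef_pos: [450.5, 159.4, 24.7]
tool_rot: [3.142, 0.0, 0.251]
force: [0.5, -0.3, 0.0]
width: 8.3
gripper_force: 0.6
```

>>> send_rows --series '[{"ax":0,"ay":0,"az":0,"dx":0.15,"dy":0,"dz":0,"hand":0.9},{"ax":0,"ay":0,"az":0,"dx":0.3,"dy":0,"dz":0,"hand":0.9},{"ax":0,"ay":0,"az":0,"dx":0.3,"dy":0,"dz":0,"hand":0.9}]'

```text
clock: 11.05
eef_pos: [454.0, 160.3, 24.8]
tool_rot: [3.141, -0.001, 0.251]
force: [0.2, 0.3, 0.1]
width: 8.5
gripper_force: 0.0
```

>>> send_rows --series '[{"ax":0,"ay":0,"az":0,"dx":0.15,"dy":0,"dz":0,"hand":0.9},{"ax":0,"ay":0,"az":0,"dx":0.15,"dy":0,"dz":0,"hand":0.9}]'

```text
clock: 11.25
eef_pos: [454.7, 160.5, 24.8]
tool_rot: [-3.141, 0.0, 0.251]
force: [-0.3, 0.7, 1.0]
width: 8.6
gripper_force: 0.6
```

>>> send_rows --series '[{"ax":0,"ay":0,"az":0,"dx":0.15,"dy":0,"dz":0,"hand":0.9},{"ax":0,"ay":0,"az":0,"dx":0.15,"dy":0,"dz":0,"hand":0.9}]'

```text
clock: 11.45
eef_pos: [455.6, 160.8, 24.7]
tool_rot: [-3.141, 0.001, 0.251]
force: [-3.0, -1.1, 3.0]
width: 8.3
gripper_force: 1.6
```

>>> send_rows --series '[{"ax":0,"ay":0,"az":0,"dx":0.1,"dy":0,"dz":0,"hand":0.9},{"ax":0,"ay":0,"az":0,"dx":0.1,"dy":0,"dz":0,"hand":0.9}]'

```text
clock: 11.65
eef_pos: [455.6, 160.8, 24.6]
tool_rot: [-3.141, 0.003, 0.251]
force: [-5.0, -1.1, 4.1]
width: 8.7
gripper_force: 2.7
```

The TCP has stalled with rising force at the expected place. One slight push more, then I'll back off and check.

>>> send_rows --series '[{"ax":0,"ay":0,"az":0,"dx":0.2,"dy":0,"dz":0,"hand":0.9},{"ax":0,"ay":0,"az":0,"dx":0.2,"dy":0,"dz":0,"hand":0.9},{"ax":0,"ay":0,"az":0,"dx":0.2,"dy":0,"dz":0,"hand":0.9}]'

```text
clock: 11.95
eef_pos: [455.5, 160.9, 24.5]
tool_rot: [-3.14, 0.006, 0.251]
force: [-8.0, -2.7, 7.6]
width: 8.6
gripper_force: 4.4
```

>>> send_rows --series '[{"ax":0,"ay":0,"az":0,"dx":-0.5,"dy":0,"dz":0,"hand":0.9},{"ax":0,"ay":0,"az":0,"dx":-1.5,"dy":0,"dz":0,"hand":0.9},{"ax":0,"ay":0,"az":0,"dx":-2.5,"dy":0,"dz":-1,"hand":0.9},{"ax":0,"ay":0,"az":0,"dx":-2.5,"dy":0,"dz":-5,"hand":0.9},{"ax":0,"ay":0,"az":0,"dx":-2.5,"dy":0,"dz":-9,"hand":0.9},{"ax":0,"ay":0,"az":0,"dx":-2.5,"dy":0,"dz":-13,"hand":0.9},{"ax":0,"ay":0,"az":0,"dx":1,"dy":0,"dz":-16,"hand":0.9},{"ax":0,"ay":0,"az":0,"dx":5,"dy":0,"dz":-18,"hand":0.9},{"ax":0,"ay":0,"az":0,"dx":7,"dy":0,"dz":-18,"hand":0.9},{"ax":0,"ay":0,"az":0,"dx":7,"dy":0,"dz":-18,"hand":0.9}]'

```text
clock: 12.95
eef_pos: [529.6, 179.9, 206.0]
tool_rot: [3.141, -0.005, 0.252]
force: [-1.5, -0.4, 0.1]
width: 8.5
gripper_force: 0.0
```

```bash
python3 - <<'E'
from h import *
s=read_state();print(s["eef_pos"],s["clock"])
im=get_image("wrist");p=np.array(im["pixels"])
cv2.imwrite("pics/w6.png",p[:,:,::-1]);np.save("w6.npy",im,allow_pickle=True)
E
```

```text
[529.6124178  179.85700385 206.02366852] 12.95
```

View pics/w6.png

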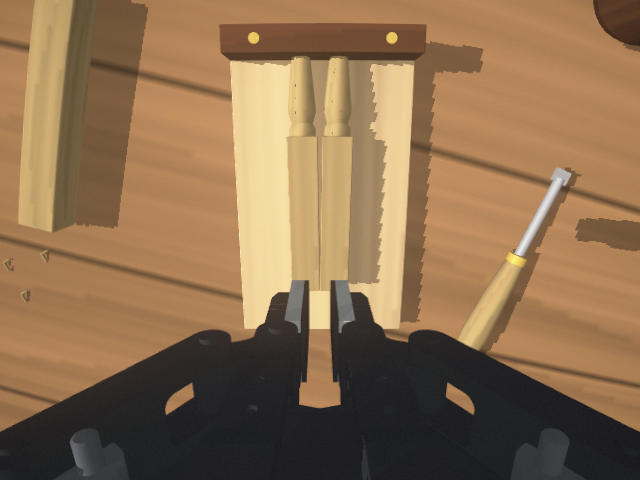

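Both feet reach the stop at (301,58) and (338,58), but the pair has splayed a little: touching at the square ends (320,288), with a narrow gap at the shoulders (319,140). I'll measure it and then close it with a squeeze.

```bash
cat > gap.py <<'E'
from h import *
import sys
im=np.load(sys.argv[1],allow_pickle=True).item();p=np.array(im["pixels"])
F=np.array([649.3,209.1]);a=.2542;u=np.array([np.cos(a),np.sin(a)]);n=np.array([-u[1],u[0]])
B=lambda px,z:np.array([((q-F)@u,(q-F)@n) for q in ray(im,px,z)[:,:2]]).round(1).tolist()
hsv=cv2.cvtColor(p,cv2.COLOR_RGB2HSV)
lo,hi=map(int,sys.argv[2:4])
for r in map(int,sys.argv[4:]):
    print(r,hsv[r,lo:hi,2].tolist())
    c=np.flatnonzero(hsv[r,lo:hi,2]<0)
E
python3 gap.py w6.npy 280 360 145 200 260
python3 - <<'E'
from h import *
im=np.load("w6.npy",allow_pickle=True).item()
F=np.array([649.3,209.1]);a=.2542;u=np.array([np.cos(a),np.sin(a)]);n=np.array([-u[1],u[0]])
B=lambda px,z:np.array([((q-F)@u,(q-F)@n) for q in ray(im,px,z)[:,:2]]).round(1).tolist()
print("shoulder",B([(287,136),(317,136),(323,136),(352,136)],42));print("row260",B([(290,260),(319,260),(321,260),(350,260)],42))
print("feet",B([(301,57),(338,57)],36))
E
```

```text
145 [248, 248, 247, 247, 247, 246, 245, 230, 202, 203, 203, 205, 208, 211, 213, 211, 210, 208, 207, 206, 204, 202, 199, 201, 203, 205, 205, 206, 208, 209, 210, 211, 210, 212, 213, 213, 203, 152, 181, 181, 179, 186, 213, 199, 198, 200, 202, 203, 207, 209, 208, 207, 206, 205, 203, 202, 199, 198, 200, 200, 200, 201, 202, 205, 207, 207, 209, 207, 209, 208, 209, 194, 163, 155, 153, 155, 156, 155, 156, 155]
200 [247, 247, 247, 247, 247, 246, 246, 245, 244, 230, 205, 205, 204, 209, 211, 213, 214, 211, 212, 210, 207, 206, 205, 202, 203, 204, 206, 206, 206, 208, 206, 208, 209, 210, 212, 213, 211, 201, 151, 181, 188, 205, 204, 205, 202, 204, 207, 207, 211, 210, 208, 206, 204, 203, 202, 200, 199, 199, 202, 203, 203, 204, 204, 205, 205, 207, 209, 211, 210, 197, 170, 157, 157, 156, 154, 155, 155, 156, 156, 158]
260 [245, 245, 246, 247, 247, 246, 246, 246, 245, 245, 243, 231, 202, 203, 201, 205, 206, 209, 211, 211, 207, 209, 205, 206, 204, 201, 204, 204, 207, 207, 204, 205, 203, 203, 199, 198, 197, 196, 190, 155, 198, 201, 201, 199, 202, 203, 207, 210, 209, 206, 205, 206, 203, 202, 202, 201, 202, 202, 202, 205, 202, 203, 200, 198, 199, 196, 193, 184, 153, 156, 156, 155, 154, 154, 157, 155, 155, 156, 158, 159]
shoulder [[-59.1, 27.6], [-59.2, 4.3], [-59.2, -0.4], [-59.2, -23.0]]
row260 [[-160.7, 27.3], [-160.7, 2.9], [-160.7, 1.2], [-160.8, -23.3]]
feet [[-0.2, 16.3], [-0.3, -11.8]]
```

>>> send_rows --series '[{"ax":0,"ay":0,"az":0,"dx":1,"dy":0,"dz":0,"hand":0},{"ax":0,"ay":0,"az":0,"dx":2.3,"dy":0,"dz":0,"hand":0},{"ax":0,"ay":0,"az":0,"dx":2.3,"dy":0,"dz":3,"hand":0},{"ax":0,"ay":0,"az":0,"dx":2.3,"dy":0,"dz":7,"hand":0},{"ax":0,"ay":0,"az":0,"dx":2.3,"dy":0,"dz":10,"hand":0},{"ax":0,"ay":0,"az":0,"dx":2.3,"dy":0,"dz":13,"hand":0},{"ax":0,"ay":0,"az":0,"dx":2.3,"dy":0,"dz":16,"hand":0},{"ax":0,"ay":0,"az":0,"dx":2.3,"dy":0,"dz":17.6,"hand":0},{"ax":0,"ay":0,"az":0,"dx":2.3,"dy":0,"dz":18.2,"hand":0},{"ax":0,"ay":0,"az":0,"dx":2.3,"dy":0,"dz":18.2,"hand":0}]'

```text
clock: 14.0
eef_pos: [549.0, 184.5, 22.6]
tool_rot: [3.142, 0.001, 0.25]
force: [-0.4, 0.5, 1.0]
width: 85.5
gripper_force: 0.0
```

>>> send_rows --series '[{"ax":0,"ay":0,"az":0,"dx":0,"dy":0,"dz":0,"hand":0.25},{"ax":0,"ay":0,"az":0,"dx":0,"dy":0,"dz":0,"hand":0.3},{"ax":0,"ay":0,"az":0,"dx":0,"dy":0,"dz":0,"hand":0.35},{"ax":0,"ay":0,"az":0,"dx":0,"dy":0,"dz":0,"hand":0.4},{"ax":0,"ay":0,"az":0,"dx":0,"dy":0,"dz":0,"hand":0.45},{"ax":0,"ay":0,"az":0,"dx":0,"dy":0,"dz":0,"hand":0.5},{"ax":0,"ay":0,"az":0,"dx":0,"dy":0,"dz":0,"hand":0.55},{"ax":0,"ay":0,"az":0,"dx":0,"dy":0,"dz":0,"hand":0.6},{"ax":0,"ay":0,"az":0,"dx":0,"dy":0,"dz":0,"hand":0.6}]'

```text
clock: 14.9
eef_pos: [549.6, 185.0, 23.7]
tool_rot: [-3.141, -0.001, 0.251]
force: [-0.9, 0.5, 7.8]
width: 46.5
gripper_force: 61.6
```

>>> send_rows --series '[{"ax":0,"ay":0,"az":0,"dx":0,"dy":0,"dz":0,"hand":0.3},{"ax":0,"ay":0,"az":0,"dx":0,"dy":0,"dz":0,"hand":0},{"ax":0,"ay":0,"az":0,"dx":0,"dy":0,"dz":0,"hand":0},{"ax":0,"ay":0,"az":0,"dx":0,"dy":0,"dz":0,"hand":0},{"ax":0,"ay":0,"az":0,"dx":0,"dy":0,"dz":-2,"hand":0},{"ax":0,"ay":0,"az":0,"dx":0,"dy":0,"dz":-6,"hand":0},{"ax":0,"ay":0,"az":0,"dx":-2,"dy":0,"dz":-10,"hand":0},{"ax":0,"ay":0,"az":0,"dx":-5,"dy":0,"dz":-14,"hand":0},{"ax":0,"ay":0,"az":0,"dx":-8,"dy":0,"dz":-14,"hand":0},{"ax":0,"ay":0,"az":0,"dx":-8,"dy":0,"dz":-14,"hand":0}]'

```text
clock: 15.9
eef_pos: [467.8, 164.3, 163.5]
tool_rot: [-3.139, 0.003, 0.25]
force: [0.2, -0.4, -0.0]
width: 85.4
gripper_force: 0.0
```

```bash
python3 - <<'E'
from h import *
s=read_state();print(s["eef_pos"],s["tool_rot"],s["clock"])
im=get_image("wrist");p=np.array(im["pixels"])
cv2.imwrite("pics/w7.png",p[:,:,::-1]);np.save("w7.npy",im,allow_pickle=True)
E
```

```text
[467.75010212 164.26787351 163.52147134] [-3.13929193e+00  3.02248386e-03  2.49958254e-01] 15.9
```

View pics/w7.png

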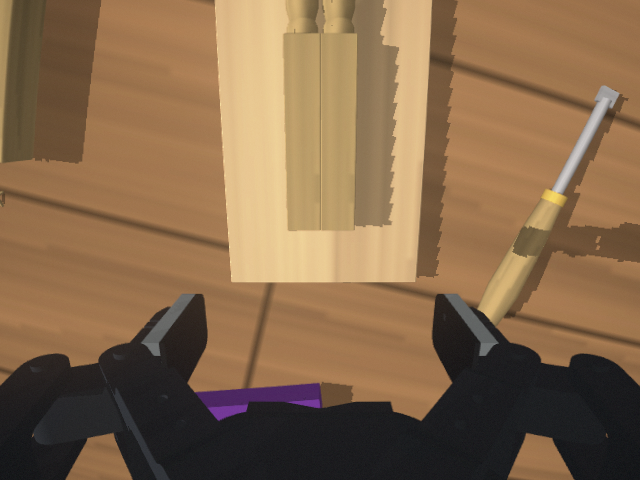

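The pair is closed again: the seam at column 321 is a thin line from row 33 to row 230, and the ends are level. I've used all ten views, so from here I go by numbers.

```bash
python3 - <<'E'
from h import *
im=np.load("w7.npy",allow_pickle=True).item();p=np.array(im["pixels"])
F=np.array([649.3,209.1]);a=.2542;u=np.array([np.cos(a),np.sin(a)]);n=np.array([-u[1],u[0]])
B=lambda px,z:np.array([((q-F)@u,(q-F)@n) for q in ray(im,px,z)[:,:2]]).round(1).tolist()
v=cv2.cvtColor(p,cv2.COLOR_RGB2HSV)[:,:,2].astype(int)
for c in(295,310,330,345):
    r=215+int(np.argmax(np.abs(v[218:245,c]-v[215:242,c])))+2
    k=22+int(np.argmax(np.abs(v[25:45,c]-v[22:42,c])))+2
    print(c,r,k,B([(c,r),(c,k)],42))
print(v[60,312:330],v[130,312:330],v[215,312:330])
print("seam/edges",B([(285,60),(321,60),(356.5,60),(288,215),(321,215),(355,215)],42))
print("board edge end",B([(231,282),(415,281)],18))
E
```

```text
295 232 32 [[-190.1, 20.6], [-59.0, 18.3]]
310 231 34 [[-189.4, 9.9], [-60.2, 8.8]]
330 231 33 [[-189.5, -4.3], [-59.7, -3.8]]
345 231 33 [[-189.5, -15.0], [-59.7, -13.4]]
[186 189 187 190 189 190 189 176 147 189 181 178 179 180 183 184 188 188] [187 189 190 193 192 193 190 180 154 210 185 184 184 185 184 188 190 191] [187 189 189 192 194 196 195 182 161 208 184 185 184 185 186 186 190 192]
seam/edges [[-75.8, 25.0], [-75.9, 1.9], [-75.9, -20.9], [-177.7, 25.3], [-177.8, 2.1], [-177.9, -21.8]]
board edge end [[-238.3, 75.1], [-237.8, -73.9]]
```

Square ends are at −189.5 to −190 mm, straight and closed. I'll finish with a light push with the fingers set wider, one on each leg's axis, to make sure both are seated.

>>> send_rows --series '[{"ax":0,"ay":0,"az":0,"dx":-2,"dy":0,"dz":0,"hand":0.83},{"ax":0,"ay":0,"az":0,"dx":-4,"dy":0,"dz":1,"hand":0.83},{"ax":0,"ay":0,"az":0,"dx":-4,"dy":0,"dz":5,"hand":0.83},{"ax":0,"ay":0,"az":0,"dx":-4,"dy":0,"dz":9,"hand":0.83},{"ax":0,"ay":0,"az":0,"dx":-4,"dy":0,"dz":12,"hand":0.83},{"ax":0,"ay":0,"az":0,"dx":-4,"dy":0,"dz":13.8,"hand":0.83},{"ax":0,"ay":0,"az":0,"dx":-4,"dy":0,"dz":13.8,"hand":0.83},{"ax":0,"ay":0,"az":0,"dx":-3.2,"dy":0,"dz":13.8,"hand":0.83},{"ax":0,"ay":0,"az":0,"dx":-2.4,"dy":0,"dz":13.8,"hand":0.83},{"ax":0,"ay":0,"az":0,"dx":-1.8,"dy":0,"dz":13.8,"hand":0.83}]'

```text
clock: 16.95
eef_pos: [455.6, 160.9, 25.7]
tool_rot: [-3.142, -0.001, 0.252]
force: [-9.1, -3.5, 4.8]
width: 14.6
gripper_force: 3.5
```

>>> send_rows --series '[{"ax":0,"ay":0,"az":0,"dx":0.1,"dy":0,"dz":0,"hand":0.83},{"ax":0,"ay":0,"az":0,"dx":0.2,"dy":0,"dz":0,"hand":0.83},{"ax":0,"ay":0,"az":0,"dx":0.3,"dy":0,"dz":0,"hand":0.83},{"ax":0,"ay":0,"az":0,"dx":0.4,"dy":0,"dz":0,"hand":0.83},{"ax":0,"ay":0,"az":0,"dx":0.4,"dy":0,"dz":0,"hand":0.83}]'

```text
clock: 17.45
eef_pos: [455.4, 161.2, 24.8]
tool_rot: [-3.14, 0.005, 0.251]
force: [-7.1, -1.4, 5.5]
width: 14.7
gripper_force: 3.5
```

It stalled at the same point as before, so both legs are seated. I'll back off and check.

>>> send_rows --series '[{"ax":0,"ay":0,"az":0,"dx":-0.5,"dy":0,"dz":0,"hand":0.83},{"ax":0,"ay":0,"az":0,"dx":-1.5,"dy":0,"dz":0,"hand":0.83},{"ax":0,"ay":0,"az":0,"dx":-2.5,"dy":0,"dz":-1,"hand":0.83},{"ax":0,"ay":0,"az":0,"dx":-2.5,"dy":0,"dz":-5,"hand":0.83},{"ax":0,"ay":0,"az":0,"dx":-2.5,"dy":0,"dz":-9,"hand":0.83},{"ax":0,"ay":0,"az":0,"dx":-2.5,"dy":0,"dz":-13,"hand":0.83},{"ax":0,"ay":0,"az":0,"dx":1,"dy":0,"dz":-16,"hand":0.83},{"ax":0,"ay":0,"az":0,"dx":5,"dy":0,"dz":-18,"hand":0.83},{"ax":0,"ay":0,"az":0,"dx":7,"dy":0,"dz":-18,"hand":0.83},{"ax":0,"ay":0,"az":0,"dx":7,"dy":0,"dz":-18,"hand":0.83}]'

```text
clock: 18.45
eef_pos: [528.5, 179.6, 206.0]
tool_rot: [3.142, -0.005, 0.252]
force: [0.0, -0.6, -0.8]
width: 14.3
gripper_force: 0.0
```

```bash
python3 - <<'E'
from h import *
s=read_state();print(s["eef_pos"],s["clock"])
im=get_image("wrist");p=np.array(im["pixels"]);np.save("w8.npy",im,allow_pickle=True)
v=cv2.cvtColor(p,cv2.COLOR_RGB2HSV)[:,:,2].astype(int)
for r in(75,145,200,260):print(r,v[r,283:357].tolist())
for c in(301,337):print(c,v[48:75,c].tolist())
E
```

```text
[528.54595798 179.58659115 205.98946743] 18.45
75 [245, 245, 245, 245, 245, 245, 244, 244, 244, 243, 229, 231, 232, 232, 227, 228, 229, 230, 228, 225, 221, 212, 201, 187, 178, 170, 160, 150, 142, 137, 133, 129, 145, 174, 174, 175, 174, 174, 171, 171, 182, 212, 230, 232, 231, 229, 226, 228, 229, 228, 226, 223, 217, 203, 190, 182, 172, 161, 152, 142, 134, 129, 129, 149, 160, 161, 160, 162, 162, 162, 158, 154, 153, 152]
145 [247, 247, 246, 246, 246, 245, 229, 204, 204, 202, 205, 208, 210, 212, 213, 211, 209, 207, 204, 203, 203, 202, 202, 203, 205, 205, 206, 206, 209, 209, 211, 211, 213, 212, 212, 201, 179, 223, 201, 201, 201, 203, 204, 207, 208, 209, 207, 205, 204, 203, 202, 199, 199, 199, 200, 200, 203, 204, 204, 207, 206, 208, 207, 210, 211, 214, 195, 148, 156, 154, 154, 156, 154, 154]
200 [247, 247, 246, 246, 246, 246, 244, 231, 206, 205, 204, 206, 209, 213, 213, 213, 211, 209, 207, 206, 205, 202, 202, 203, 204, 205, 205, 207, 206, 209, 207, 209, 211, 213, 211, 200, 182, 225, 203, 204, 202, 204, 209, 210, 211, 210, 208, 206, 203, 204, 203, 199, 201, 201, 204, 203, 203, 204, 203, 205, 208, 206, 207, 211, 208, 194, 141, 158, 156, 156, 155, 154, 154, 156]
260 [246, 247, 246, 246, 246, 245, 244, 242, 226, 209, 203, 201, 204, 205, 209, 211, 209, 209, 208, 207, 205, 205, 203, 201, 203, 203, 204, 206, 205, 203, 202, 202, 199, 197, 196, 190, 188, 226, 201, 202, 197, 203, 205, 206, 206, 208, 206, 206, 204, 201, 202, 199, 201, 202, 203, 204, 204, 203, 203, 199, 198, 195, 195, 193, 187, 141, 157, 156, 156, 154, 155, 155, 154, 155]
301 [118, 110, 91, 81, 83, 84, 130, 140, 217, 225, 228, 228, 227, 227, 228, 229, 228, 227, 228, 229, 228, 228, 228, 228, 229, 229, 228]
337 [116, 106, 85, 76, 77, 79, 129, 139, 169, 193, 195, 195, 194, 195, 195, 193, 193, 194, 194, 194, 193, 192, 191, 191, 192, 192, 192]
```

The seam is closed along its whole length, and both feet meet the stop at row 56. The gripper is well clear, so I'm handing in.

```bash
python3 -c "
from cell import finish_job
print(finish_job())"
```

```text
the job is handed in; nothing more can be done
None
```

The job is handed in at about 18.5 s: both legs lie on the board touching and straight, feet against the stop; the first push splayed them slightly, so I squeezed them together in the gripper and pushed them home again.

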